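# Closing-force check on a counterbalanced relief damper

## Robot

A 6-joint arm with a two-finger parallel gripper is mounted at the origin on the work surface. World frame = base frame: x ahead of the robot, y to its left, z up, the work surface at z = 0. Lengths are in mm, angles in rad, forces in N, time in s.
With the tool pointing down it reaches from about 350 to 775 mm from the base axis. Payload 7.3 kg.
Tool frame: the origin (TCP) lies at the very end of the fingers, on their centre line; the grasp point (between the pads) lies behind it (bot.grip_point_offset is the z of the grasp point in the tool frame, in mm); z points along the fingers, y is the line along which they close (so a half turn about z gives the same grasp; the last joint's range is limited). The gripper opens to 92 mm and grips with 3 to 60 N. Pads are 19 mm wide; open, the fingers measure 130 mm over their backs; the gripper's body (75 mm by 190 mm) begins 47 mm behind the grasp point.
Start: joints at [-1.33, 0.342, 1.524, -0, 1.275, -0.146], TCP at [198.067, -486.224, 226.741] pointing down, gripper open.
Joint ranges: [-2.53, 2.53], [-0.77, 2.02], [0.04, 2.7], [-1, 4.14], [0.28, 2.66], [-3.11, 3.11]. Speed limits (rad/s): [2.57, 2.57, 3.14, 3.14, 3.14, 3.14].

## Interface

Orientations are given as [roll, pitch, yaw] about the fixed x, y, z axes, in that order (R = Rz(yaw) Ry(pitch) Rx(roll)).
In Python, from plant import bot gives the robot as it stands. The module is installed in compiled form; this text tells all that it offers.
- The arm moves only by the shell command python3 -m crank 'ROWS'. ROWS is JSON, a list that holds one entry, the list of rows, each a list of 5 numbers: the opening, from 0 (shut) to 1 (fully open), then the shift along the tool's x, y, z in cm, then the turn about the tool's z in degrees. In form: [[[claw, x, y, z, turn], ...]]. A call has exactly 10 rows; each row is the pose to reach, as a shift and turn from the pose commanded when the call began, along the tool's axes at that moment; what a row does not reach only later rows make up. A row lasts 1/10 s, in which the tool goes at most 50 mm and 8.59 degrees, less where a joint would pass 70% of its speed; a pose out of reach is approached as far as the arm can. A call with a gripper value outside its range is refused whole. The fingers move at their own pace and stop on an object; the grip force is fixed at half the most. Time passes only in rows, so rows that repeat a pose let the fingers close, or fill a call up. It gives the time, the measured TCP pose, the force, the opening and the grip force at its end, in the units of the state.
- bot.get_obs(): the state, without advancing time (a new reading comes with each control period).
- bot.capture(name): name is "side" or "top"; returns (picture, depth): 420x560x3 uint8, red, green, blue; 420x560 float32, mm along the optical axis (not along the pixel's ray), 0 where there is no reading.
- bot.calibration(name): a dict with "vertical_fov" (degrees; the focal length in pixels is half the picture's height over the tangent of half this angle, whatever the lens; pixels are square), "cx", "cy" (the principal point, pixels), "D" ([k1, k2, p1, p2, k3] as OpenCV has them; the pictures are not rectified), "rvec" (rotation vector, rad) and "tvec" (3), from world to camera coordinates, as OpenCV has them. Camera axes: x right, y down, z forward; pixel columns grow to the right and rows downward; lengths in mm; the calibration is good to about 2 mm. A picture is of the moment at which its call begins. calibration takes no time and is no camera call.
- bot.close_job(): hands the job in; it is judged then, once.
The state is a dict: "time": time; "joint_positions": joint angles; "dq": joint speeds; "tau": joint torques, N m; "tool_pos": TCP position; "tcp_rot": TCP orientation; "contact_force": force on the tool from outside, world axes, zero at the start; "moment": the same for the moment, N m; "grip_width": finger opening in mm; "finger_force": force on a finger pad.
Only numpy, scipy, OpenCV 4.12 (cv2) and the standard library are available. Lean on these libraries where they do the work, as an engineer would, in place of code of your own. Each camera call takes 0.05 s, during which the arm holds its last target. There are 200 camera calls.

## Task

Set the three knobbed steel ballast weights upright side by side on the floor of the damper's ballast tray, so that the flap swings open. Then take the dial push gauge from its stand, put its plunger tip on the round push pad on the flap and, with the gauge upright, press gently straight down until the flap is fully shut, without running the plunger to the end of its travel. Finish while holding it shut like that, with only the gauge touching the damper, and leave the other parts on the counter where they lie.

Things in the scene. Friction and masses are not known exactly. Their poses are not given: they have to be found in the camera images.
- damper: Relief damper, bolted down: an open galvanised box 220 (x) by 190 (y) with a hinged aluminium flap (216 by 196 by 2) as lid. Origin on the counter under the middle of the hinge; x along the hinge line, 100 mm up; +y from the hinge to the flap's free edge; z up. Two flat bars on edge (x = -81, +81, 16 high) run over the flap and past the hinge to -y, where they carry the ballast tray.
- flap (a joint): Angle of the flap, rad: 0 fully shut (level on its seal), 0.16 fully open (free edge up). With the tray empty it lies shut by its own weight; even one weight in the tray tips it fully open (the tray sinks 18 mm and leans with it). With all three in, shutting it takes about 2.5 to 4.5 N straight down on the push pad.
- push_pad (a point): The marked spot: centre of the top face of the round dark steel push pad, 26 in diameter, 3 thick, with a small light centre point, on the flap's middle line 160 mm from the hinge. Moves with the flap: 104 mm above the counter when shut, about 25 mm higher when fully open. Axes as the flap (z out of its face).
- tray_floor (a point): Centre of the inner floor of the open steel ballast tray, 110 mm from the hinge line. Tilts with the flap; axes as the damper's when shut: x along the tray, y to the hinge, z up out of it. Inside 144 (x) by 56 (y) by 30 deep, walls 3; floor 58 mm above the counter when shut. The three weights fit side by side along x, for example at x = -45, 0, +45.
- weight_round: Round ballast weight, plain steel. Origin at the centre of its underside, z up when standing. The cylindrical body is 34 in diameter and 26 high; above it a 10 mm neck and then the round steel grip knob, 16 in diameter, from 31 to 44 above the underside (top of the weight). About 0.2 kg.
- weight_square: Square ballast weight, plain steel. Origin at the centre of its underside, z up when standing. The square body is 32 by 32 (sides along x and y) and 26 high; above it a 10 mm neck and then the round steel grip knob, 16 in diameter, from 31 to 44 above the underside (top of the weight). About 0.2 kg.
- weight_hex: Hexagonal ballast weight, plain steel. Origin at the centre of its underside, z up when standing. The hexagonal body is 34 across its flats and 26 high; above it a 10 mm neck and then the round steel grip knob, 16 in diameter, from 31 to 44 above the underside (top of the weight). About 0.2 kg.
- stand: Dark steel gauge stand, screwed down: base 90 by 100 by 6 with an upright pocket, 38 (x) by 56 (y) outside, its rim 78 above the counter. Origin on the counter at its centre. The gauge stands in the pocket with 2 mm of play all round and lifts straight up out of it.
- gauge: Hand-held dial push gauge, upright in the stand, plunger down, 0.34 kg. Origin at the tip of the plunger when fully out, z up along the gauge. Grey body 26 (x) by 44 (y), 40 to 130 above the origin (grip its flat sides, y = -22 and +22); 40 mm dial on the -x face, 8 thick, 98 up; hook on top to 146. In the stand the origin is 8 mm above the counter; the body is free from 70 up.
- plunger (a joint): How far the gauge's plunger is pushed in, m: 0 fully out, 0.015 end of its travel; the spring gives 0.6 N per mm.
- gauge_tip (a point): The rounded lowest point (radius 6 mm) of the gauge's plunger; moves with the plunger.
- bush: Bystander: bronze bearing bush, a plain ring 32 in diameter, 26 high. Origin under its centre.
- thumbwheel: Bystander: knurled steel thumbwheel 38 in diameter, 10 high, with a low hub to 16. Origin under its centre.
- ball_joint_a: Bystander: black ball joint, 22 mm round head with a stud to 31 high and a shank reaching 48 mm along +x. Origin under the head.
- ball_joint_b: Bystander: a second ball joint like it.
- bracket: Bystander: grey die-cast L-shaped actuator bracket, 70 by 95, 63 high. Origin under its centre.
- cover: Bystander: amber polycarbonate cover, 120 by 85 by 45, open side down. Origin under its centre.
Not all that is in view belongs to the job. What is shaped like the weight_round but red is not meant.

How it is judged:
By the outcome, as a careful person would: the job done as asked, in the order asked, and still so for the second after the job is handed in, while the arm keeps its last pose, push and grip.
It also fails if it takes over 72 s, if anything falls off the work surface, if the arm or the gripper's body presses on something with over 40 N, if the wrist force passes 120 N, or if a joint passes its speed limit or range.

## Working session

There is one attempt and no reset: what is moved stays moved. The work goes in short steps, Python scripts to look and compute and a shell command to move; the robot and the scene stay as the last step left them, time stands still between calls to the robot, and variables do not carry over. Pictures are saved under pics/ and viewed, at most 10 in all, crops included, and the job is handed in when it is done.

```bash
mkdir -p pics; cat > h.py <<'E'
import numpy as np, cv2
from plant import bot
def cam(n):
    c=bot.calibration(n); f=210/np.tan(np.radians(c["vertical_fov"])/2)
    K=np.array([[f,0,c["cx"]],[0,f,c["cy"]],[0,0,1.]]); R=cv2.Rodrigues(np.array(c["rvec"],float))[0]
    return K,np.array(c["D"],float),R,np.array(c["tvec"],float).ravel()
def rays(n,uv):
    K,D,R,t=cam(n); p=cv2.undistortPoints(np.array(uv,float).reshape(-1,1,2),K,D).reshape(-1,2)
    return -R.T@t,(np.c_[p,np.ones(len(p))])@R
def onplane(n,uv,z):
    o,d=rays(n,uv); return o+d*((z-o[2])/d[:,2])[:,None]
def cloud(n,dep):
    K,D,R,t=cam(n); v,u=np.mgrid[0:420,0:560]
    o,d=rays(n,np.stack([u,v],-1).reshape(-1,2)); P=o+d*dep.reshape(-1,1); P[dep.ravel()==0]=np.nan
    return P.reshape(420,560,3)
def proj(n,P):
    K,D,R,t=cam(n); return cv2.projectPoints(np.array(P,float).reshape(-1,1,3),R,t,K,D)[0].reshape(-1,2)
def snap(n,tag):
    im,d=bot.capture(n); cv2.imwrite(f"pics/{tag}.png",im[:,:,::-1]); np.savez(f"pics/{tag}.npz",im=im,d=d); return im,d
E
python3 - <<'E'
from h import *
for n in("top","side"):
    snap(n,n+"0"); K,D,R,t=cam(n); print(n,K[0,0],D,-R.T@t,R[2])
print(bot.get_obs(),bot.grip_point_offset)
E
```

```text
top 436.99716906399664 [-0.03185507  0.          0.          0.          0.        ] [ 429.26438733   49.22685908 1197.51484649] [ 0.15296931 -0.00428799 -0.98822164]
side 493.8174307212203 [0.02758541 0.         0.         0.         0.        ] [  408.68012026 -1014.91097853  1147.5782933 ] [ 0.11902218  0.70041257 -0.70374423]
{'time': 0.1, 'joint_positions': array([-1.32999560e+00,  3.42643185e-01,  1.52490861e+00, -2.14140749e-05,
        1.27536232e+00, -1.46006128e-01]), 'dq': array([ 0.00046532, -0.0032154 , -0.00150003,  0.00049403,  0.00065731,
        0.00117921]), 'tau': array([ 1.66164737e-03, -4.32005882e+01, -2.44694191e+01,  7.20251631e-02,
        5.26625512e-02, -4.25681242e-05]), 'tool_pos': array([ 197.97538957, -485.86726727,  226.12405782]), 'tcp_rot': array([-3.14028227e+00, -1.71997105e-04,  3.86812995e-01]), 'contact_force': array([ 0.40834713,  0.83763664, -0.38108998]), 'moment': array([0.01618078, 0.0070393 , 0.05286224]), 'finger_force': 0.0, 'grip_width': 92.1107432700425} -18.8
```

View pics/top0.png

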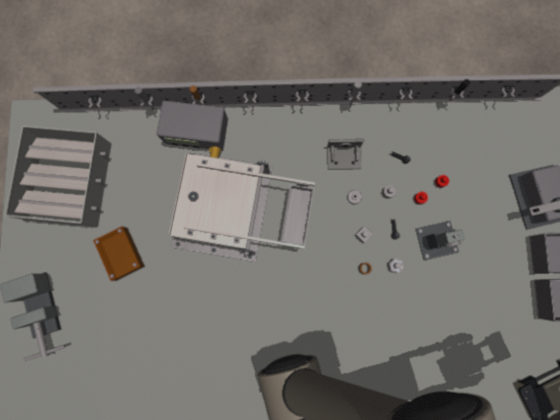

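View pics/side0.png

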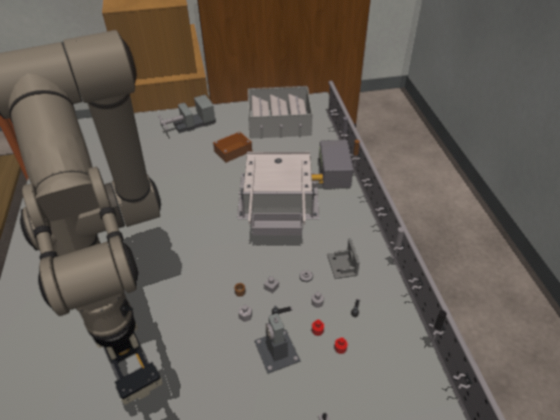

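```bash
python3 - <<'E'
from h import *
a=np.load("pics/top0.npz")["im"];b=np.load("pics/side0.npz")["im"]
c1=cv2.resize(a[140:285,310:470],None,fx=4,fy=4,interpolation=cv2.INTER_CUBIC)
cv2.imwrite("pics/c1.png",c1[:,:,::-1])
c2=cv2.resize(a[140:265,165:320],None,fx=5,fy=4.8,interpolation=cv2.INTER_CUBIC)
c2=cv2.resize(a[140:265,165:320],None,fx=4.5,fy=4.5,interpolation=cv2.INTER_CUBIC)
cv2.imwrite("pics/c2.png",c2[:,:,::-1])
c3=cv2.resize(b[255:375,225:385],None,fx=4.8,fy=4.8,interpolation=cv2.INTER_CUBIC)
cv2.imwrite("pics/c3.png",c3[:,:,::-1])
P=cloud("top",np.load("pics/top0.npz")["d"])
for uv in [(354,197),(390,191),(364,235),(396,266),(365,268),(193,197),(296,215),(440,240),(320,300)]:
    print(uv,P[uv[1],uv[0]].round(1), onplane("top",[uv],44)[0].round(1))
E
```

```text
(354, 197) [ 630.3 -137.    17.5] [ 625.8 -132.8   44. ]
(390, 191) [ 639.7 -230.6   44. ] [ 639.7 -230.6   44. ]
(364, 235) [ 523.2 -154.3   44. ] [ 523.2 -154.3   44. ]
(396, 266) [ 439.6 -234.3   43.3] [ 439.6 -234.2   44. ]
(365, 268) [ 437.  -160.7   -2.8] [ 436.7 -152.5   44. ]
(193, 197) [626.6 286.3 102.1] [637.  298.9  44. ]
(296, 215) [580.   24.3  53.7] [581.2  24.1  44. ]
(440, 240) [ 501.6 -339.8   88.6] [ 504.5 -355.5   44. ]
(320, 300) [355.  -34.9  -1.3] [357.8 -31.7  44. ]
```

View pics/c1.png

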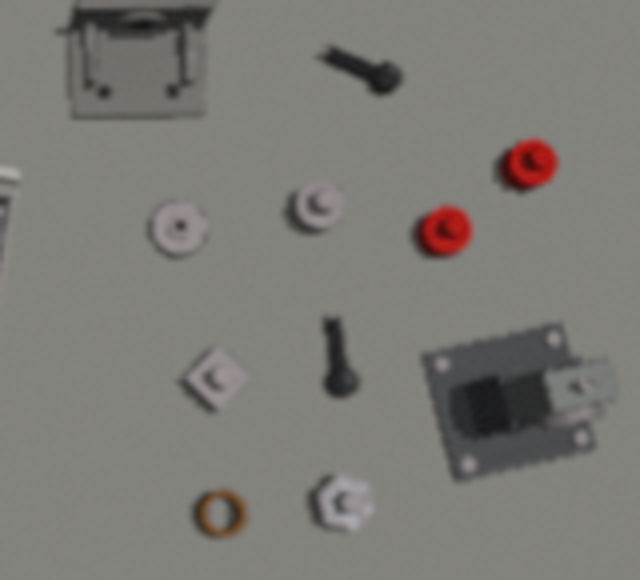

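View pics/c2.png

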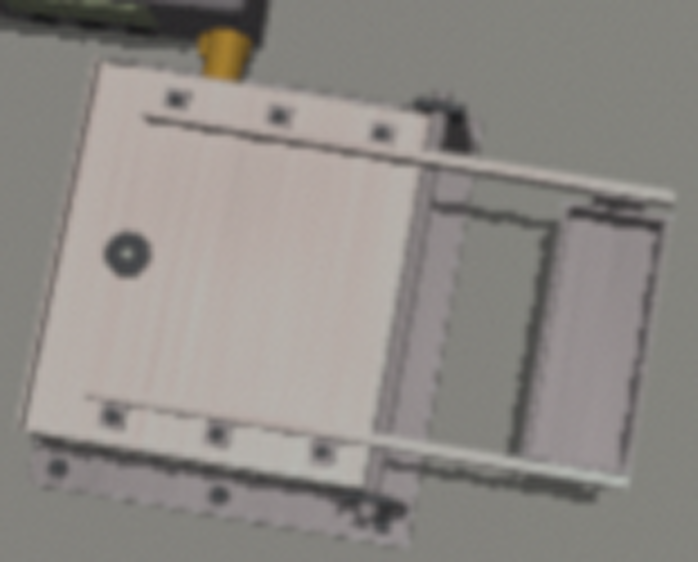

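View pics/c3.png

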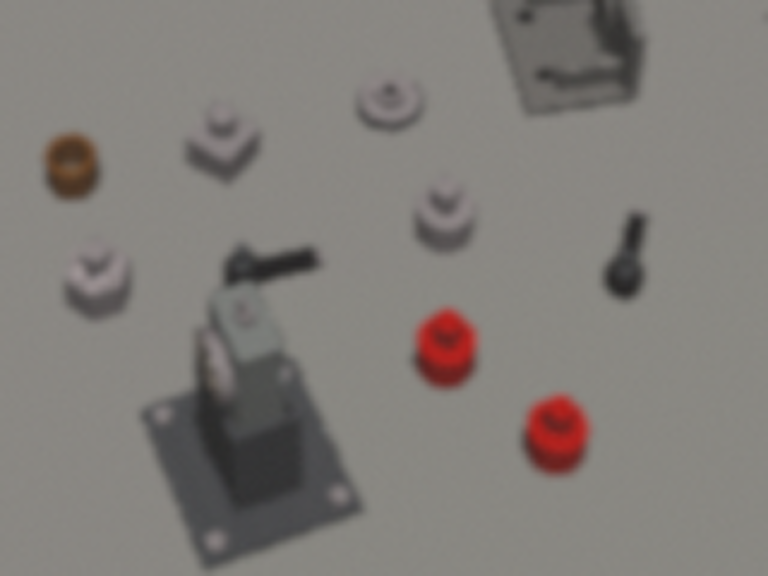

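The pictures show the round weight at about (389.5,191), the square one, turned about 45°, at (364.5,234.5) and the hex one at (396,265.5). The pad is at (193,196), the tray around (297,215), and the gauge top at about (456,237) with its dial facing the robot. The two red weights and the thumbwheel at (354,197) are distractors.

```bash
cat >> h.py <<'E'
def go(x,y,z,yaw=None):
    o=bot.get_obs(); p=o["tool_pos"]; w=o["tcp_rot"][2]; yaw=w if yaw is None else yaw
    d=np.array([x,y,z])-p; c,s=np.cos(w),np.sin(w)
    t=np.degrees((w-yaw+np.pi)%(2*np.pi)-np.pi)
    print("shift cm",np.round([(c*d[0]+s*d[1])/10,(s*d[0]-c*d[1])/10,-d[2]/10],2),"turn",round(t,1),"alt",round(t-180*np.sign(t),1),"t",round(o["time"],2),"F",o["contact_force"].round(1),"w",round(o["grip_width"],1),"p",p.round(1),"yaw",round(w,3),"j6",round(o["joint_positions"][5],2))
E
python3 - <<'E'
from h import *
for n in("top","side"):
    z=np.load(f"pics/{n}0.npz");P=cloud(n,z["d"]);im=z["im"].astype(int)
    def sel(c,r,z0,z1): return P[(np.hypot(P[...,0]-c[0],P[...,1]-c[1])<r)&(P[...,2]>z0)&(P[...,2]<z1)]
    mid=lambda q:(q[:,:2].min(0)+q[:,:2].max(0))/2
    print(n,"table z",np.nanmedian(sel((400,0),60,-20,20)[:,2]) if len(sel((400,0),60,-20,20)) else None)
    for k,c in dict(round=(640,-230),sq=(523,-154),hex=(440,-234)).items():
        q=sel(c,25,36,52);b=sel(c,30,18,33)
        print(k,"knob",q[:,:2].mean(0).round(1),q[:,2].max().round(1),len(q),"body",mid(b).round(1), cv2.minAreaRect(b[:,:2].astype(np.float32)))
    for k,(c,r,a,b) in dict(flap=((610,215),165,93,109),trayfloor=((582,25),100,51,65),traywall=((582,25),100,80,93),bars=((600,150),260,111,125),gaugetop=((495,-330),60,128,147)).items():
        q=sel(c,r,a,b)
        if len(q)>5: print(k,len(q),cv2.minAreaRect(q[:,:2].astype(np.float32)),"med z",np.median(q[:,2]).round(1),"mean",q.mean(0).round(1))
    m=(np.abs(P[...,0]-626)<25)&(np.abs(P[...,1]-286)<25)&(im.sum(2)<300)&(P[...,2]>93)
    q=P[m];v,u=np.nonzero(m);print("pad",q.mean(0).round(1),len(q),onplane(n,[(u.mean(),v.mean())],104).round(1))
E
```

```text
top table z -0.925387445692877
round knob [ 643.8 -233.7] 47.3 27 body [ 644.1 -233.8] ((643.3411254882812, -233.087646484375), (31.16816520690918, 30.213642120361328), 31.48016357421875)
sq knob [ 526.5 -158.4] 47.1 31 body [ 526.3 -159.6] ((526.8201293945312, -158.6121826171875), (32.183998107910156, 31.5872802734375), 42.31690216064453)
hex knob [ 441.2 -237.4] 46.5 32 body [ 441.2 -236.9] ((441.2266845703125, -236.78091430664062), (36.858863830566406, 34.48411560058594), 88.2422103881836)
flap 6547 ((613.64990234375, 201.08018493652344), (254.76763916015625, 246.9210968017578), 78.78666687011719) med z 100.1 mean [614.5 225.4 100.3]
trayfloor 1149 ((578.6776123046875, 20.886323928833008), (56.13993453979492, 142.58367919921875), 78.9762954711914) med z 57.1 mean [578.5  20.9  57.1]
traywall 208 ((577.76904296875, 21.129064559936523), (62.02383041381836, 151.1531982421875), 78.92791748046875) med z 86.7 mean [583.6  20.2  86.9]
bars 633 ((603.6015625, 159.02511596679688), (338.6629638671875, 225.0270233154297), 79.28257751464844) med z 114.8 mean [600.3 138.3 114.8]
gaugetop 197 (
[... 781 characters left out ...]
1299133300781) med z 100.4 mean [616.1 221.5 100.5]
trayfloor 461 ((574.6716918945312, 21.56039810180664), (69.1209945678711, 151.1136016845703), 80.28474426269531) med z 58.6 mean [576.6  29.4  58.8]
traywall 296 ((577.4478149414062, 21.956703186035156), (73.14103698730469, 153.45314025878906), 78.13479614257812) med z 85.4 mean [577.   20.5  85.4]
bars 272 ((604.0131225585938, 154.6942596435547), (335.5292663574219, 226.2953643798828), 77.8490982055664) med z 115.0 mean [595.2 128.3 115.1]
gaugetop 188 ((502.9594421386719, -361.98004150390625), (32.70570755004883, 46.29880905151367), 9.423469543457031) med z 137.0 mean [ 505.6 -364.3  136.8]
pad [629.2 283.8 103.9] 17 [[629.1 283.6 104. ]]
```

```bash
python3 -c "
from h import *
go(526,-159.5,110,-.785)"
```

```text
shift cm [ 42.69 -17.85  11.61] turn 67.1 alt -112.9 t 0.1 F [ 0.4  0.8 -0.4] w 92.1 p [ 198.  -485.9  226.1] yaw 0.387 j6 -0.15
```

```bash
python3 -m crank '[[[0.5,5,-2,0,8],[0.5,10,-4,0,16],[0.5,14,-6,0,24],[0.5,18,-8,0,32],[0.5,22.5,-10,0,40],[0.5,27,-12,0,48],[0.5,31,-14,0,56],[0.5,35,-16,0,62],[0.5,39,-17,0,67],[0.5,42.7,-17.9,0,67]]]'
python3 -m crank '[[[0.45,0,0,2,0],[0.45,0,0,5,0],[0.45,0,0,8,0],[0.45,0,0,11,0],[0.45,0,0,11,0],[0.45,0,0,11,0],[0.45,0,0,11,0],[0.45,0,0,11,0],[0.45,0,0,11,0],[0.45,0,0,11,0]]]'
python3 -c "
from h import *
go(526,-159.5,35,-.785)"
```

```text
time: 1.1
tool_pos: [521.7, -161.5, 226.6]
tcp_rot: [3.141, 0.0, -0.786]
contact_force: [0.1, -0.9, 0.3]
grip_width: 46.2
finger_force: 0.0
time: 2.1
tool_pos: [521.2, -163.5, 117.5]
tcp_rot: [-3.141, -0.001, -0.783]
contact_force: [-0.2, 0.4, -1.2]
grip_width: 41.5
finger_force: 0.0
shift cm [ 0.06 -0.62  8.25] turn 0.1 alt -179.9 t 2.1 F [-0.2  0.4 -1.2] w 41.5 p [ 521.2 -163.5  117.5] yaw -0.783 j6 1.91
```

```bash
python3 -m crank '[[[0.45,0,-0.6,2,0],[0.45,0,-0.6,4,0],[0.45,0,-0.6,6,0],[0.45,0,-0.6,7.5,0],[0.45,0,-0.6,8.2,0],[0.45,0,-0.6,8.2,0],[0,0,-0.6,8.2,0],[0,0,-0.6,8.2,0],[0,0,-0.6,8.2,0],[0,0,-0.6,8.2,0]]]'
python3 -m crank '[[[0,0,0,0,0],[0,0,0,-1,0],[0,0,0,-3,0],[0,0,0,-6,0],[0,0,0,-10,0],[0,0,0,-13,0],[0,0,0,-13,0],[0,0,0,-13,0],[0,0,0,-13,0],[0,0,0,-13,0]]]'
python3 -c "
from h import *
go(579.5,26,160,-.19)"
```

```text
time: 3.1
tool_pos: [525.7, -159.1, 35.4]
tcp_rot: [-3.141, -0.001, -0.783]
contact_force: [0.1, 1.3, -0.5]
grip_width: 14.6
finger_force: 30.0
time: 4.1
tool_pos: [524.2, -158.7, 163.1]
tcp_rot: [3.14, 0.003, -0.783]
contact_force: [-0.0, 0.8, -1.4]
grip_width: 14.1
finger_force: 29.9
shift cm [ -9.1  -16.99   0.31] turn -34.0 alt 146.0 t 4.1 F [-0.   0.8 -1.4] w 14.1 p [ 524.2 -158.7  163.1] yaw -0.783 j6 1.92
```

```bash
python3 -m crank '[[[0,-1.5,-2.5,0,-6],[0,-3,-5,0,-12],[0,-4.5,-8,0,-18],[0,-6,-11,0,-24],[0,-7.5,-14,0,-30],[0,-8.5,-16,0,-34],[0,-9.1,-17,0,-34],[0,-9.1,-17,0,-34],[0,-9.1,-17,0,-34],[0,-9.1,-17,0,-34]]]'
python3 - <<'E'
from h import *
im,d=snap("top","a1"); im2,d2=snap("side","a2")
cv2.imwrite("pics/v1.png",np.vstack([cv2.resize(im2[130:260,200:360],None,fx=3,fy=3),])[:,:,::-1])
go(579.5,26,98,-.19)
P=cloud("side",d2);q=P[(abs(P[...,0]-579)<30)&(abs(P[...,1]-26)<32)&(P[...,2]>110)&(P[...,2]<155)]
print(len(q),q.min(0),q.max(0))
E
```

```text
time: 5.1
tool_pos: [580.2, 24.4, 164.5]
tcp_rot: [3.141, 0.001, -0.191]
contact_force: [0.2, 0.0, -1.0]
grip_width: 14.5
finger_force: 29.9
shift cm [-0.11 -0.13  6.67] turn -0.1 alt 179.9 t 5.2 F [-0.1 -0.9 -1.8] w 14.5 p [580.3  24.5 164.7] yaw -0.191 j6 1.67
75 [562.8884363    4.72029046 128.41006681] [593.43997277  23.16246804 154.90428235]
```

View pics/v1.png

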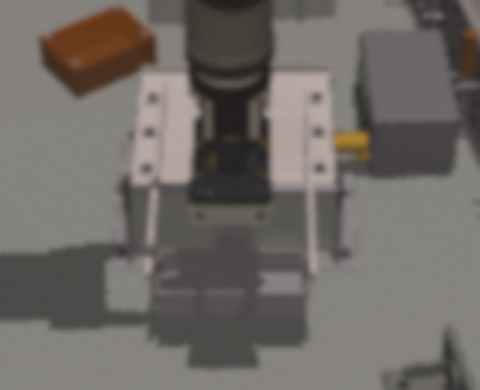

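```bash
python3 -m crank '[[[0,0,-0.1,2,0],[0,0,-0.1,4,0],[0,0,-0.1,5.5,0],[0,0,-0.1,6.3,0],[0,0,-0.1,6.8,0],[0,0,-0.1,7.2,0],[0,0,-0.1,7.6,0],[0,0,-0.1,7.9,0],[0,0,-0.1,8.1,0],[0,0,-0.1,8.2,0]]]'
python3 -m crank '[[[0,0,0,0,0],[0,0,0,0.1,0],[0.32,0,0,0.1,0],[0.32,0,0,0.1,0],[0.32,0,0,0.1,0],[0.32,0,0,0.1,0],[0.32,0,0,0.1,0],[0.32,0,0,-1.5,0],[0.32,0,0,-4,0],[0.32,0,0,-8,0]]]'
python3 -c "
from h import *
go(641,-235.5,160,-.19)"
```

```text
time: 6.2
tool_pos: [580.9, 26.7, 82.8]
tcp_rot: [-3.142, -0.001, -0.189]
contact_force: [0.5, 2.1, -1.0]
grip_width: 14.5
finger_force: 30.0
time: 7.2
tool_pos: [579.2, 26.7, 161.5]
tcp_rot: [3.141, 0.005, -0.189]
contact_force: [1.4, 0.5, 0.1]
grip_width: 29.2
finger_force: 0.0
shift cm [11.   24.59  0.15] turn 0.0 alt -180.0 t 7.2 F [1.4 0.5 0.1] w 29.2 p [579.2  26.7 161.5] yaw -0.189 j6 1.67
```

```bash
python3 -m crank '[[[0.4,2,4,0,0],[0.4,4,8,0,0],[0.45,6,12.5,0,0],[0.45,8,17,0,0],[0.45,9.5,21,0,0],[0.45,10.5,23.5,0,0],[0.45,11.2,24.6,0,0],[0.45,11.2,24.6,0.5,0],[0.45,11.2,24.6,2,0],[0.45,11.2,24.6,5,0]]]'
python3 - <<'E'
from h import *
im,d=snap("top","b1"); P=cloud("top",d)
q=P[(np.hypot(P[...,0]-581,P[...,1]-25)<38)&(P[...,2]>66)]
q2=P[(np.hypot(P[...,0]-581,P[...,1]-25)<100)&(P[...,2]<60)&(P[...,2]>25)]
print(q[:,2].max() if len(q) else 0,len(q),q.mean(0),q2[:,2].min(),q2[:,2].max())
cv2.imwrite("pics/v2.png",cv2.resize(im[150:270,160:330],None,fx=3,fy=3)[:,:,::-1])
go(643,-235,35,-.19)
E
```

```text
time: 8.2
tool_pos: [645.6, -235.6, 114.4]
tcp_rot: [3.141, -0.005, -0.189]
contact_force: [1.0, -0.3, 1.1]
grip_width: 40.7
finger_force: 0.0
88.75701492538178 143 [581.74967217  32.43183116  72.79720923] 30.827394780952545 59.97665562200336
shift cm [0.09 0.1  7.19] turn 0.1 alt -179.9 t 8.25 F [-2.6  0.9 -4.4] w 41.2 p [ 642.3 -233.8  106.9] yaw -0.188 j6 1.3
```

View pics/v2.png

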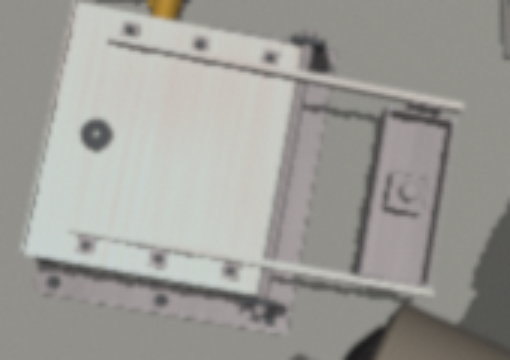

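The square weight stands upright and aligned in mid-tray, its knob at about (296,214) in the full picture, and the flap is open. Next is the round weight.

```bash
python3 -m crank '[[[0.45,0.1,0.1,2,0],[0.45,0.1,0.1,4,0],[0.45,0.1,0.1,6,0],[0.45,0.1,0.1,7,0],[0.45,0.1,0.1,7.2,0],[0,0.1,0.1,7.2,0],[0,0.1,0.1,7.2,0],[0,0.1,0.1,7.2,0],[0,0.1,0.1,7.2,0],[0,0.1,0.1,7.2,0]]]'
python3 -m crank '[[[0,0,0,-1,0],[0,0,0,-3,0],[0,0,0,-6,0],[0,0,0,-10,0],[0,0,0,-13,0],[0,0,-3,-13,0],[0,0,-7,-13,0],[0,0,-11,-13,0],[0,0,-15,-13,0],[0,0,-15,-13,0]]]'
python3 -c "
from h import *
go(623.5,18,160,-.19)"
```

```text
time: 9.25
tool_pos: [645.8, -237.1, 41.7]
tcp_rot: [-3.142, -0.002, -0.189]
contact_force: [-0.1, 1.2, 3.9]
grip_width: 12.4
finger_force: 30.0
time: 10.25
tool_pos: [673.8, -84.3, 170.9]
tcp_rot: [-3.14, 0.001, -0.184]
contact_force: [-0.1, -1.0, -2.0]
grip_width: 12.9
finger_force: 29.9
shift cm [-6.81 -9.14  1.09] turn 0.4 alt -179.6 t 10.25 F [-0.1 -1.  -2. ] w 12.9 p [673.8 -84.3 170.9] yaw -0.184 j6 1.52
```

```bash
python3 -m crank '[[[0,-1.5,-2,0,0],[0,-3,-4,0,0],[0,-4.5,-6,0,0],[0,-6,-8,0,0],[0,-6.8,-9.1,0,0],[0,-6.8,-9.1,0,0],[0,-6.8,-9.1,0,0],[0,-6.8,-9.1,0,0],[0,-6.8,-9.1,0,0],[0,-6.8,-9.1,0,0]]]'
python3 - <<'E'
from h import *
im,d=snap("side","d2");P=cloud("side",d)
q=P[(abs(P[...,0]-624)<22)&(abs(P[...,1]-10)<32)&(P[...,2]>110)&(P[...,2]<175)]
print(len(q),q.min(0),q.max(0)); go(623.5,18,90,-.19)
im,d=snap("top","d1");P=cloud("top",d)
q=P[(np.hypot(P[...,0]-643,P[...,1]+235)<20)];print(q[:,2].max())
E
```

```text
time: 11.25
tool_pos: [624.0, 11.5, 170.5]
tcp_rot: [3.141, 0.0, -0.19]
contact_force: [-0.1, 0.1, -2.0]
grip_width: 12.6
finger_force: 29.9
100 [604.66600352  -9.42873611 129.08800058] [637.62175134  19.13245165 158.75094523]
shift cm [-0.16 -0.62  8.05] turn 0.0 alt -180.0 t 11.3 F [ 0.3  0.1 -2.5] w 12.7 p [623.9  11.7 170.5] yaw -0.19 j6 1.66
6.0333670334439375
```

```bash
python3 -m crank '[[[0,-0.1,-0.6,0.3,0],[0,-0.1,-0.6,2,0],[0,-0.1,-0.6,4,0],[0,-0.1,-0.6,6,0],[0,-0.1,-0.6,7.2,0],[0,-0.1,-0.6,7.8,0],[0,-0.1,-0.6,8.1,0],[0,-0.1,-0.6,8.3,0],[0,-0.1,-0.6,8.4,0],[0,-0.1,-0.6,8.4,0]]]'
python3 -m crank '[[[0,0,0,0,0],[0,0,0,0,0],[0.32,0,0,0,0],[0.32,0,0,0,0],[0.32,0,0,0,0],[0.32,0,0,0,0],[0.32,0,0,0,0],[0.32,0,0,-1.5,0],[0.32,0,0,-4,0],[0.32,0,0,-8,0]]]'
python3 -m crank '[[[0.32,-4,4.5,-0.5,0],[0.35,-8,9,-0.5,0],[0.45,-12,13.5,-0.5,0],[0.45,-16,18,-0.5,0],[0.45,-20,22,-0.5,0],[0.45,-22,22,-0.5,0],[0.45,-22,22,-0.5,0],[0.45,-22,22,-0.5,0],[0.45,-22,22,-0.5,0],[0.45,-22,22,-0.5,0]]]'
python3 - <<'E'
from h import *
im,d=snap("top","e1"); P=cloud("top",d)
q=P[(np.hypot(P[...,0]-624,P[...,1]-20)<25)&(P[...,2]>50)]
print(q[:,2].max() if len(q) else 0,len(q),q.mean(0))
cv2.imwrite("pics/v3.png",cv2.resize(im[150:290,160:420],None,fx=3,fy=3)[:,:,::-1])
go(441.3,-239,100,-.19)
E
```

```text
time: 12.35
tool_pos: [624.2, 18.3, 87.3]
tcp_rot: [-3.142, -0.001, -0.189]
contact_force: [-0.5, -0.4, -1.6]
grip_width: 12.4
finger_force: 30.0
time: 13.35
tool_pos: [622.4, 18.5, 165.2]
tcp_rot: [3.141, 0.005, -0.189]
contact_force: [0.1, 0.0, -0.0]
grip_width: 29.6
finger_force: 0.0
time: 14.35
tool_pos: [367.8, -156.1, 171.9]
tcp_rot: [3.141, -0.001, -0.188]
contact_force: [0.3, 0.0, 0.4]
grip_width: 41.4
finger_force: 0.0
87.19772561141235 145 [619.97299466  18.1886206   69.25355328]
shift cm [8.78 6.78 7.17] turn 0.1 alt -179.9 t 14.4 F [0.1 0.3 1. ] w 41.7 p [ 367.7 -156.   171.7] yaw -0.188 j6 1.16
```

View pics/v3.png

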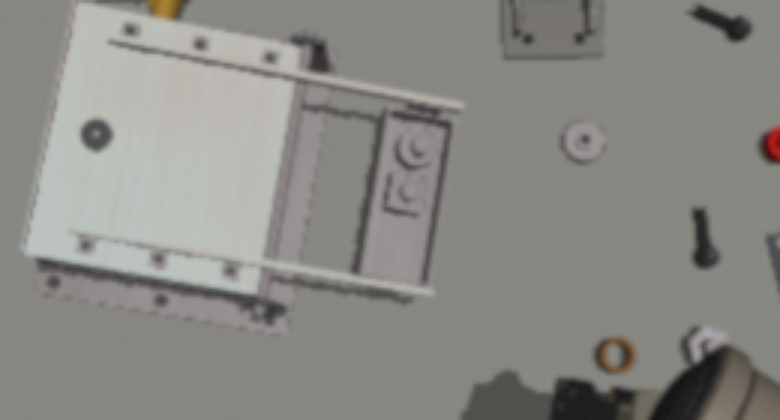

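The round weight stands upright beside the square one, its knob at about (297,199) in the full picture. Next is the hex weight.

```bash
python3 -m crank '[[[0.45,3,2.5,0,0],[0.45,6,5,0,0],[0.45,8.8,6.8,0,0],[0.45,8.8,6.8,0,0],[0.45,8.8,6.8,3,0],[0.45,8.8,6.8,6,0],[0.45,8.8,6.8,7.2,0],[0.45,8.8,6.8,7.2,0],[0.45,8.8,6.8,7.2,0],[0.45,8.8,6.8,7.2,0]]]'
python3 -c "
from h import *
go(441.3,-239,35,-.19)"
```

```text
time: 15.4
tool_pos: [441.0, -240.1, 101.1]
tcp_rot: [3.14, -0.002, -0.189]
contact_force: [0.2, -0.6, -0.4]
grip_width: 41.3
finger_force: 0.0
shift cm [ 0.01 -0.11  6.61] turn 0.1 alt -179.9 t 15.4 F [ 0.2 -0.6 -0.4] w 41.3 p [ 441.  -240.1  101.1] yaw -0.189 j6 1.11
```

```bash
python3 -m crank '[[[0.45,0,-0.1,2,0],[0.45,0,-0.1,4,0],[0.45,0,-0.1,6,0],[0.45,0,-0.1,6.6,0],[0.45,0,-0.1,6.6,0],[0.45,0,-0.1,6.6,0],[0,0,-0.1,6.6,0],[0,0,-0.1,6.6,0],[0,0,-0.1,6.6,0],[0,0,-0.1,6.6,0]]]'
python3 -m crank '[[[0,0,0,-1,0],[0,0,0,-3,0],[0,0,0,-6,0],[0,0,0,-10,0],[0,0,0,-13,0],[0,1,-3,-13.5,0],[0,2,-7,-13.5,0],[0,3,-11,-13.5,0],[0,4,-15,-13.5,0],[0,4,-18,-13.5,0]]]'
python3 -m crank '[[[0,0,0,0,0],[0,0,0,0,0],[0,0,0,0,0],[0,0,-1,0,0],[0,0,-1,0,0],[0,0,-1,0,0],[0,0,-1,0,0],[0,0,-1,0,0],[0,0,-1,0,0],[0,0,-1,0,0]]]'
python3 -c "
from h import *
go(535.3,34.5,90,-.19)"
```

```text
time: 16.4
tool_pos: [440.4, -238.9, 34.0]
tcp_rot: [3.141, -0.001, -0.189]
contact_force: [0.5, -0.2, 2.2]
grip_width: 14.4
finger_force: 30.1
time: 17.4
tool_pos: [514.3, -67.2, 169.3]
tcp_rot: [-3.141, -0.001, -0.188]
contact_force: [0.5, 0.1, -1.7]
grip_width: 14.6
finger_force: 30.0
time: 18.4
tool_pos: [515.3, -59.7, 168.7]
tcp_rot: [3.141, 0.0, -0.189]
contact_force: [0.0, -0.1, -1.7]
grip_width: 14.3
finger_force: 30.0
shift cm [ 0.2  -9.63  7.87] turn 0.0 alt -180.0 t 18.4 F [ 0.  -0.1 -1.7] w 14.3 p [515.3 -59.7 168.7] yaw -0.189 j6 1.5
```

```bash
python3 -m crank '[[[0,0.1,-2.5,0,0],[0,0.1,-5,0,0],[0,0.2,-7.5,0,0],[0,0.2,-9.6,0,0],[0,0.2,-9.6,0,0],[0,0.2,-9.6,0,0],[0,0.2,-9.6,2,0],[0,0.2,-9.6,4,0],[0,0.2,-9.6,6,0],[0,0.2,-9.6,7,0]]]'
python3 -m crank '[[[0,0,0,0.8,0],[0,0,0,1.3,0],[0,0,0,1.6,0],[0,0,0,1.7,0],[0,0,0,1.7,0],[0.32,0,0,1.7,0],[0.32,0,0,1.7,0],[0.32,0,0,1.7,0],[0.32,0,0,1.7,0],[0.32,0,0,1.7,0]]]'
python3 -m crank '[[[0.32,0,0,0,0],[0.32,0,0,-3,0],[0.32,0,0,-7,0],[0.32,0,0,-11,0],[0.32,-4,4,-11,0],[0.6,-7,8,-11,0],[0.8,-10,12,-11,0],[0.8,-10,16,-11,0],[0.8,-10,20,-11,0],[0.8,-10,20,-11,0]]]'
python3 - <<'E'
from h import *
im,d=snap("top","f1")
a=im[150:270,160:330]; b=im[195:285,400:490]
cv2.imwrite("pics/v4.png",np.hstack([cv2.resize(a,(510,360)),cv2.resize(b,(280,360))[:, :]])[:,:,::-1])
go(506,-361,200,.18)
P=cloud("top",d)
q=P[(np.hypot(P[...,0]-506,P[...,1]+361)<60)&(P[...,2]>128)&(P[...,2]<144)]
print(cv2.minAreaRect(q[:,:2].astype(np.float32)))
E
```

```text
time: 19.4
tool_pos: [534.3, 33.3, 97.2]
tcp_rot: [3.141, 0.002, -0.19]
contact_force: [-0.7, -0.4, -2.1]
grip_width: 14.5
finger_force: 30.0
time: 20.4
tool_pos: [535.4, 34.4, 81.9]
tcp_rot: [-3.142, -0.0, -0.189]
contact_force: [0.8, -0.4, -0.0]
grip_width: 29.6
finger_force: 0.0
time: 21.4
tool_pos: [398.9, -147.2, 192.1]
tcp_rot: [3.14, -0.001, -0.194]
contact_force: [0.5, 0.2, -0.1]
grip_width: 65.2
finger_force: 0.0
shift cm [14.65 19.13 -0.81] turn -21.4 alt 158.6 t 21.45 F [-1.   1.1  0. ] w 68.7 p [ 399.1 -145.1  191.9] yaw -0.194 j6 1.23
((504.01934814453125, -361.2373962402344), (31.602291107177734, 46.49824905395508), 10.806400299072266)
```

View pics/v4.png

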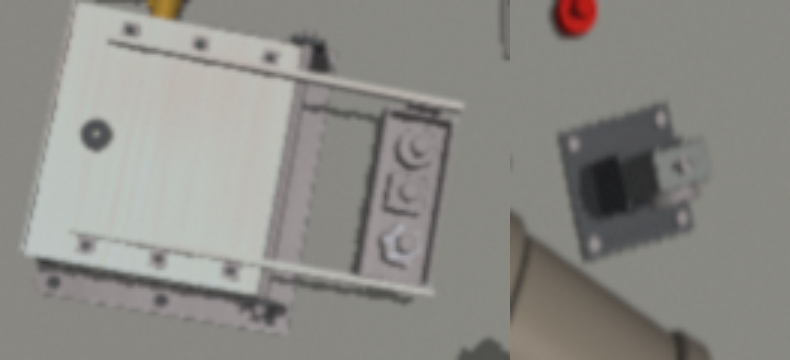

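All three weights stand upright side by side in the tray, with knobs at about (298,199), (296,214) and (294,231) in the full picture, and the flap is open. Next is the gauge.

```bash
python3 -m crank '[[[0.85,2.5,3,-0.8,-6],[0.85,5,6,-0.8,-12],[0.85,8,9.5,-0.8,-18],[0.85,10.5,13,-0.8,-22],[0.85,12.5,16,-0.8,-22],[0.85,14,18.5,-0.8,-22],[0.85,14.6,19.1,-0.8,-22],[0.85,14.6,19.1,-0.8,-22],[0.85,14.6,19.1,-0.8,-22],[0.85,14.6,19.1,-0.8,-22]]]'
python3 -c "
from h import *
go(506,-361.5,97,.187)"
```

```text
time: 22.45
tool_pos: [507.0, -356.7, 200.0]
tcp_rot: [-3.141, 0.0, 0.196]
contact_force: [0.2, 0.3, -0.2]
grip_width: 78.1
finger_force: 0.0
shift cm [-0.19  0.46 10.3 ] turn 0.5 alt -179.5 t 22.45 F [ 0.2  0.3 -0.2] w 78.1 p [ 507.  -356.7  200. ] yaw 0.196 j6 0.64
```

```bash
python3 -m crank '[[[0.85,-0.2,0.45,0,0.5],[0.85,-0.2,0.45,2,0.5],[0.85,-0.2,0.45,4.5,0.5],[0.85,-0.2,0.45,7,0.5],[0.85,-0.2,0.45,9,0.5],[0.85,-0.2,0.45,10,0.5],[0.85,-0.2,0.45,10.3,0.5],[0.85,-0.2,0.45,10.3,0.5],[0.85,-0.2,0.45,10.3,0.5],[0.85,-0.2,0.45,10.3,0.5]]]'
python3 -m crank '[[[0.6,0,0,0,0],[0.5,0,0,0,0],[0,0,0,0,0],[0,0,0,0,0],[0,0,0,0,0],[0,0,0,0,0],[0,0,0,0,0],[0,0,0,0,0],[0,0,0,0,0],[0,0,0,0,0]]]'
python3 -c "
from h import *
go(506,-361.5,230,.187)"
```

```text
time: 23.45
tool_pos: [506.4, -363.6, 97.9]
tcp_rot: [3.14, -0.001, 0.186]
contact_force: [-0.1, -0.7, 0.5]
grip_width: 78.0
finger_force: 0.0
time: 24.45
tool_pos: [505.8, -362.8, 96.7]
tcp_rot: [-3.141, 0.0, 0.186]
contact_force: [-0.7, 3.0, 1.6]
grip_width: 44.1
finger_force: 29.9
shift cm [  0.04  -0.13 -13.33] turn -0.0 alt 180.0 t 24.45 F [-0.7  3.   1.6] w 44.1 p [ 505.8 -362.8   96.7] yaw 0.186 j6 0.64
```

```bash
python3 -m crank '[[[0,0,-0.1,-0.3,0],[0,0,-0.1,-1,0],[0,0,-0.1,-2,0],[0,0,-0.1,-3.5,0],[0,0,-0.1,-5,0],[0,0,-0.1,-7,0],[0,0,-0.1,-9,0],[0,0,-0.1,-12,0],[0,0,-0.1,-15,0],[0,0,-0.1,-17,0]]]'
python3 -m crank '[[[0,0,0,0,0],[0,0,0,0,0],[0,0,0,0,0],[0,0,-2,0,0],[0,0,-5,0,0],[0,0,-9,0,0],[0,0,-13,0,0],[0,0,-17,0,0],[0,0,-20,0,0],[0,0,-21,0,0]]]'
python3 -c "
from h import *
go(629,285,270,.187)"
```

```text
time: 25.45
tool_pos: [506.1, -362.8, 270.1]
tcp_rot: [3.138, -0.002, 0.186]
contact_force: [-0.7, -0.2, -3.8]
grip_width: 43.7
finger_force: 29.9
time: 26.45
tool_pos: [465.6, -152.9, 265.8]
tcp_rot: [-3.139, 0.002, 0.188]
contact_force: [0.1, -0.8, -2.8]
grip_width: 44.0
finger_force: 30.0
shift cm [ 24.25 -39.95  -0.42] turn 0.1 alt -179.9 t 26.45 F [ 0.1 -0.8 -2.8] w 44.0 p [ 465.6 -152.9  265.8] yaw 0.188 j6 0.91
```

```bash
python3 -m crank '[[[0,2,-3,0,0],[0,4.5,-7,0,0],[0,7,-11,0,0],[0,9.5,-15,0,0],[0,12,-19,0,0],[0,14.5,-23,0,0],[0,17,-27,0,0],[0,19.5,-31,0,0],[0,21.5,-35,0,0],[0,23,-38,0,0]]]'
python3 -m crank '[[[0,1.2,-1.9,-0.4,0],[0,1.2,-1.9,-0.4,0],[0,1.2,-1.9,-0.4,0],[0,1.2,-1.9,-0.4,0],[0,1.2,-1.9,-0.4,0],[0,1.2,-1.9,-0.4,0],[0,1.2,-1.9,-0.4,0],[0,1.2,-1.9,-0.4,0],[0,1.2,-1.9,-0.4,0],[0,1.2,-1.9,-0.4,0]]]'
python3 - <<'E'
from h import *
go(629,284.7,225,.187)
im,d=snap("side","g2");P=cloud("side",d)
for a in range(170,260,10):
    q=P[(np.hypot(P[...,0]-629,P[...,1]-270)<45)&(P[...,2]>a)&(P[...,2]<a+10)]
    if len(q): print(a,len(q),q.min(0).round(),q.max(0).round())
E
```

```text
time: 27.45
tool_pos: [623.0, 262.4, 264.6]
tcp_rot: [3.141, 0.002, 0.187]
contact_force: [0.5, 0.5, -2.3]
grip_width: 44.1
finger_force: 30.0
time: 28.45
tool_pos: [630.8, 281.1, 270.7]
tcp_rot: [3.141, -0.0, 0.186]
contact_force: [0.8, -0.6, -4.1]
grip_width: 44.0
finger_force: 30.0
shift cm [-0.11 -0.39  4.57] turn -0.1 alt 179.9 t 28.45 F [ 0.8 -0.6 -4.1] w 44.0 p [630.8 281.1 270.7] yaw 0.186 j6 1.69
180 8 [628. 275. 184.] [637. 287. 190.]
190 6 [627. 277. 190.] [634. 282. 200.]
200 3 [630. 275. 205.] [634. 279. 207.]
220 24 [616. 256. 222.] [648. 298. 230.]
230 31 [617. 252. 230.] [647. 297. 240.]
240 28 [617. 257. 240.] [648. 291. 249.]
250 26 [619. 254. 250.] [648. 275. 259.]
```

```bash
python3 -m crank '[[[0,-0.1,-0.35,0.5,0],[0,-0.1,-0.35,1.2,0],[0,-0.1,-0.35,2,0],[0,-0.1,-0.35,3,0],[0,-0.1,-0.35,3.8,0],[0,-0.1,-0.35,4.4,0],[0,-0.1,-0.35,4.6,0],[0,-0.1,-0.35,4.6,0],[0,-0.1,-0.35,4.6,0],[0,-0.1,-0.35,4.6,0]]]'
python3 - <<'E'
from h import *
go(629,284.7,183,.187)
im,d=snap("side","k2"); im1,d1=snap("top","k1")
p=proj("side",[629,284.7,135])[0].round().astype(int); print(p)
a=im[p[1]-40:p[1]+30,p[0]-40:p[0]+40]
cv2.imwrite("pics/v5.png",cv2.resize(a,None,fx=7,fy=7,interpolation=cv2.INTER_CUBIC)[:,:,::-1])
E
```

```text
time: 29.5
tool_pos: [629.5, 284.4, 225.3]
tcp_rot: [-3.142, -0.001, 0.186]
contact_force: [-0.3, -0.8, -3.3]
grip_width: 43.8
finger_force: 30.0
shift cm [-0.04 -0.04  4.23] turn -0.1 alt 179.9 t 29.5 F [-0.3 -0.8 -3.3] w 43.8 p [629.5 284.4 225.3] yaw 0.186 j6 1.7
[278 153]
```

View pics/v5.png

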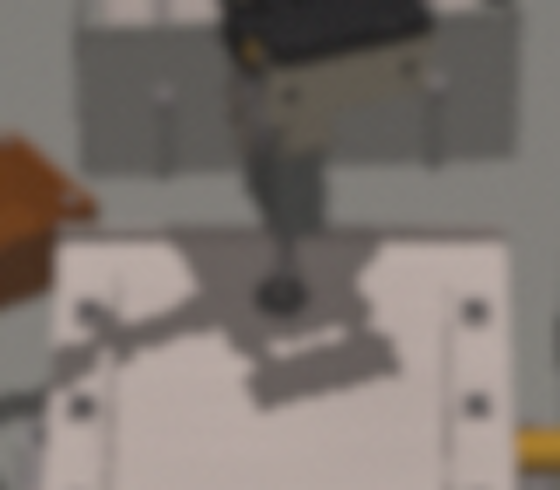

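The plunger tip is directly over the pad, at about (281,280) in the crop. Pressing down slowly now.

```bash
python3 -m crank '[[[0,0,0,0.3,0],[0,0,0,0.6,0],[0,0,0,0.9,0],[0,0,0,1.2,0],[0,0,0,1.5,0],[0,0,0,1.8,0],[0,0,0,2.1,0],[0,0,0,2.4,0],[0,0,0,2.4,0],[0,0,0,2.4,0]]]'
python3 -m crank '[[[0,0,0,0.2,0],[0,0,0,0.4,0],[0,0,0,0.6,0],[0,0,0,0.8,0],[0,0,0,1.0,0],[0,0,0,1.2,0],[0,0,0,1.4,0],[0,0,0,1.5,0],[0,0,0,1.5,0],[0,0,0,1.5,0]]]'
cat > m.py <<'E'
from h import *
import time
F=[]
for i in range(4):
    im,d=bot.capture("side"); F.append(bot.get_obs()["contact_force"])
P=cloud("side",d); im1,d1=bot.capture("top"); Q=cloud("top",d1)
o=np.array([629,284.7])-160*np.array([.189,.982])
for n,C in(("side",P),("top",Q)):
    r=C[...,:2]-o; x=r@[.982,-.189]; y=r@[.189,.982]
    m=(abs(x)<65)&(y>10)&(y<150)&(C[...,2]>90)&(C[...,2]<135)&~((abs(x)<35)&(y>100))
    a=np.polyfit(y[m],C[...,2][m],1); res=C[...,2][m]-np.polyval(a,y[m]);print(n,m.sum(),a,res.std())
print(np.mean(F,0)); go(629,284.7,183,.187)
E
python3 m.py
```

```text
time: 30.6
tool_pos: [629.3, 284.2, 200.7]
tcp_rot: [3.141, -0.0, 0.186]
contact_force: [-0.3, 1.0, 0.9]
grip_width: 43.7
finger_force: 30.0
time: 31.6
tool_pos: [629.2, 284.4, 185.8]
tcp_rot: [-3.142, -0.0, 0.186]
contact_force: [0.4, 2.0, 0.6]
grip_width: 44.1
finger_force: 30.0
side 891 [5.53299611e-04 1.00172595e+02] 2.351216649883833
top 1912 [-1.59272213e-03  1.00021319e+02] 2.057413514884072
[0.75752565 2.61385063 1.01283353]
shift cm [-0.02 -0.03  0.28] turn -0.0 alt 180.0 t 31.85 F [ 1.1  2.4 -0.3] w 43.6 p [629.2 284.4 185.8] yaw 0.186 j6 1.7
```

```bash
python3 -m crank '[[[0,0,0,0.05,0],[0,0,0,0.1,0],[0,0,0,0.15,0],[0,0,0,0.2,0],[0,0,0,0.22,0],[0,0,0,0.22,0],[0,0,0,0.22,0],[0,0,0,0.22,0],[0,0,0,0.22,0],[0,0,0,0.22,0]]]'
python3 m.py
```

```text
time: 32.85
tool_pos: [629.3, 284.4, 183.5]
tcp_rot: [3.142, -0.0, 0.186]
contact_force: [0.3, 2.7, 1.9]
grip_width: 43.8
finger_force: 30.0
side 899 [-1.25548392e-03  1.00304070e+02] 2.3311699026072654
top 1907 [-1.83130953e-03  1.00074702e+02] 2.1216253448870086
[0.15955129 2.91116658 1.81042396]
shift cm [-0.02 -0.04  0.05] turn -0.1 alt 179.9 t 33.1 F [1.  3.2 2.4] w 43.9 p [629.3 284.4 183.5] yaw 0.186 j6 1.7
```

```bash
python3 -c "
from plant import bot
print(bot.close_job())"
```

```text
the job is handed in; nothing more can be done
None
```

The job is handed in at about 33 s: all three weights stand upright in the tray, and the upright gauge is holding the flap shut at about 5 N, with the plunger pushed in roughly 9 of its 15 mm (worked out from the force and arm height, not read directly).

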